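# Match the toadstool shakers to their saucers

## Robot

A 6-joint arm with a two-finger parallel gripper is mounted at the origin on the work surface. World frame = base frame: x ahead of the robot, y to its left, z up, the work surface at z = 0. Lengths are in mm, angles in rad, forces in N, time in s.
With the tool pointing down it reaches from about 200 to 875 mm from the base axis. Payload 3.4 kg.
Tool frame: the origin (TCP) lies on the centre line of the jaws, within the pads' length; the fingertips stand 22 mm ahead of it and the grasp point (between the pads) lies 3 mm ahead of it (manip.tcp_to_tips is the z of the fingertips in the tool frame, in mm); z points along the fingers, y is the line along which they close (so a half turn about z gives the same grasp; the last joint's range is limited). The gripper opens to 94 mm and grips with 3 to 60 N. Pads are 16 mm wide; open, the fingers measure 119 mm over their backs; the gripper's body (75 mm by 177 mm) begins 78 mm behind the grasp point.
Start: joints at [-1.265, 0.276, 1.505, -0, 1.361, -0.121], TCP at [238.03, -523.455, 227.493] pointing down, gripper open.
Joint ranges: [-2.89, 2.89], [-0.75, 2.08], [0.22, 2.7], [-1.18, 4.32], [0.11, 2.71], [-2.7, 2.7]. Speed limits (rad/s): [2.57, 2.57, 3.14, 3.14, 3.14, 3.14].

## Interface

Orientations are given as a unit quaternion [w, x, y, z].
In Python, from workcell import sensors, cams, ticket, manip gives the robot as it stands.
- The arm moves only by the shell command python3 -m handwheel 'ROWS'. ROWS is JSON, a list of rows, each an object of numbers: "dx", "dy", "dz": the shift along the tool's x, y, z in cm; "rx", "ry", "rz": the turn, a rotation vector about the tool's x, y, z in rad; "jaw": the closure, from 0 (fully open) to 1 (shut). In form: [{"dx": .., "dy": .., "dz": .., "rx": .., "ry": .., "rz": .., "jaw": ..}, ...]. A call has 1 to 10 rows; each row is the pose to reach, as a shift and turn from the pose commanded when the call began, along the tool's axes at that moment; what a row does not reach only later rows make up. A row lasts 1/8 s, in which the tool goes at most 62.5 mm and 10.7 degrees, less where a joint would pass 70% of its speed; a pose out of reach is approached as far as the arm can. A call with a gripper value outside its range is refused whole. The fingers move at their own pace and stop on an object; the grip force is fixed at half the most. Time passes only in rows, so rows that repeat a pose let the fingers close. It gives the time, the measured TCP pose, the force, the opening and the grip force at its end, in the units of the state.
- sensors.state(): the state, without advancing time (a new reading comes with each control period).
- cams.camera(name): name is "side" or "top"; returns the picture (400x640x3 uint8, red, green, blue); there is no depth.
- cams.camera_params(name): a dict with "K" (3x3 intrinsics, pixels), "rvec" (rotation vector, rad) and "tvec" (3), from world to camera coordinates, as OpenCV has them. Camera axes: x right, y down, z forward; pixel columns grow to the right and rows downward; lengths in mm; the calibration is good to about 2 mm. A picture is of the moment at which its call begins. camera_params takes no time and is no camera call.
- ticket.finish_job(): hands the job in; it is judged then, once.
Trained networks look in the newest picture that a camera, given by its name, has taken for a name from the list of things; names that differ only in an ending like _2 or _b are one class to them, and where a whole thing is asked for, a point or a joint stands for the part that bears it (a point fixed in the world has none). Each returns a list of dicts, best first, with "p" (0 to 1); they miss things now and then, are a little off and sometimes report something else, mostly with a low value. They report only what shows in the picture. A call takes as long as a camera call.
- cams.look_for(camera, query): "position" ([x, y, z] in mm, in the coordinates of the camera as it stood for that picture, good to about 4 mm: the middle of the surface that is visible of it).
- cams.place_of(camera, query): "position" ([x, y, z] in mm, in the coordinates of the camera as it stood for that picture, good to about 4 mm: a listed point, or the origin of a listed thing).
The state is a dict: "time_s": time; "joint_pos": joint angles; "joint_velocities": joint speeds; "joint_torque": joint torques, N m; "tcp_pos": TCP position; "tool_rot": TCP orientation; "contact_force": force on the tool from outside, world axes, zero at the start; "ft_torque": the same for the moment, N m; "width": finger opening in mm; "gripper_force": force on a finger pad.
Only numpy, scipy, OpenCV 4.12 (cv2) and the standard library are available. Lean on these libraries where they do the work, as an engineer would, in place of code of your own. Each camera call takes 0.05 s, during which the arm holds its last target. There are 200 camera calls.

## Task

Make up the four gift sets on the shop counter: stand each dotted toadstool upright in the middle of the saucer that has the colour of its cap (red, blue, green and black), setting it down rather than dropping it. Leave the two plain wooden toadstools where they stand, and knock none of the six over.

Things in the scene. Friction and masses are not known exactly. Their poses are not given: they have to be found in the camera images.
- toadstool_red: turned wooden toadstool shaker, red cap with white dots, loose, upright, about 60 g, round about its axis. 75 mm tall; foot 42 mm, stem's waist 28 mm, cap 52 mm across; the cap has an upright rim 45 to 57 mm above the foot (grip it there from above) and is domed over that. Origin: centre of the foot's underside; z along its axis, up
- toadstool_blue: turned wooden toadstool shaker, blue cap with white dots, loose, upright, about 60 g, round about its axis. 75 mm tall; foot 42 mm, stem's waist 28 mm, cap 52 mm across; the cap has an upright rim 45 to 57 mm above the foot (grip it there from above) and is domed over that. Origin: centre of the foot's underside; z along its axis, up
- toadstool_green: turned wooden toadstool shaker, green cap with white dots, loose, upright, about 60 g, round about its axis. 75 mm tall; foot 42 mm, stem's waist 28 mm, cap 52 mm across; the cap has an upright rim 45 to 57 mm above the foot (grip it there from above) and is domed over that. Origin: centre of the foot's underside; z along its axis, up
- toadstool_black: turned wooden toadstool shaker, black cap with white dots, loose, upright, about 60 g, round about its axis. 75 mm tall; foot 42 mm, stem's waist 28 mm, cap 52 mm across; the cap has an upright rim 45 to 57 mm above the foot (grip it there from above) and is domed over that. Origin: centre of the foot's underside; z along its axis, up
- plain_a: toadstool salt shaker of the very same shape and size (75 mm tall, cap 52 mm across) with a plain brown wooden cap without dots; stands among the others and is to be left alone. Origin: centre of the underside of the foot; z up
- plain_b: toadstool salt shaker of the very same shape and size (75 mm tall, cap 52 mm across) with a plain brown wooden cap without dots; stands among the others and is to be left alone. Origin: centre of the underside of the foot; z up
- saucer_red: shallow round saucer glazed red, loose, about 200 g. 96 mm across the rim, 80 mm the foot, 16 mm high; flat inner floor 6 mm above its underside, 72 mm across. Origin: centre of the underside; z up. (A bowl 32 mm high and 64 mm across stands between toadstools and saucers, a wooden spoon lies beyond: no part in the job)
- saucer_blue: shallow round saucer glazed blue, loose, about 200 g. 96 mm across the rim, 80 mm the foot, 16 mm high; flat inner floor 6 mm above its underside, 72 mm across. Origin: centre of the underside; z up. (A bowl 32 mm high and 64 mm across stands between toadstools and saucers, a wooden spoon lies beyond: no part in the job)
- saucer_green: shallow round saucer glazed green, loose, about 200 g. 96 mm across the rim, 80 mm the foot, 16 mm high; flat inner floor 6 mm above its underside, 72 mm across. Origin: centre of the underside; z up. (A bowl 32 mm high and 64 mm across stands between toadstools and saucers, a wooden spoon lies beyond: no part in the job)
- saucer_black: shallow round saucer glazed black, loose, about 200 g. 96 mm across the rim, 80 mm the foot, 16 mm high; flat inner floor 6 mm above its underside, 72 mm across. Origin: centre of the underside; z up. (A bowl 32 mm high and 64 mm across stands between toadstools and saucers, a wooden spoon lies beyond: no part in the job)

How it is judged (in metres and radians):
At the end, for the whole second after the job is handed in: Each dotted toadstool is released, at rest and upright (0.15 rad) in the saucer of its colour, foot on its inner floor (under 11 mm above the underside), within 16 mm of its centre, saucers level (0.1 rad); the two plain toadstools upright and within 20 mm of their start (horizontal distance between toadstool_red and saucer_red below 0.016 m and z of toadstool_red in the frame of saucer_red below 0.011 m and angle between each of toadstool_red, toadstool_blue, toadstool_green, toadstool_black, plain_a, plain_b's own z axis and vertical below 0.15 rad and angle between each of saucer_red, saucer_blue, saucer_green, saucer_black's own z axis and vertical below 0.1 rad and linear speed of each of toadstool_red, toadstool_blue, toadstool_green, toadstool_black below 0.02 m/s and angular speed of each of toadstool_red, toadstool_blue, toadstool_green, toadstool_black below 0.2 rad/s and contact force between each of toadstool_red, toadstool_blue, toadstool_green, toadstool_black and the fingers below 0.1 N and horizontal distance between toadstool_blue and saucer_blue below 0.016 m and z of toadstool_blue in the frame of saucer_blue below 0.011 m and horizontal distance between toadstool_green and saucer_green below 0.016 m and z of toadstool_green in the frame of saucer_green below 0.011 m and horizontal distance between toadstool_black and saucer_black below 0.016 m and z of toadstool_black in the frame of saucer_black below 0.011 m and distance of each of plain_a, plain_b from where it was at the start of the episode below 0.02 m); the robot touches nothing.
It fails at once if a plain toadstool is moved by more than 20 mm (distance of any of plain_a, plain_b from where it was at the start of the episode above 0.02 m).
It fails at once if a toadstool is knocked over (tilted by more than 1.2 rad) (angle between any of toadstool_red, toadstool_blue, toadstool_green, toadstool_black, plain_a, plain_b's own z axis and vertical above 1.2 rad).
It fails at once if a dotted toadstool is dropped (moves faster than 0.7 m/s, as after a fall of 25 mm, without being held) ((linear speed of toadstool_red above 0.7 m/s and contact force between toadstool_red and the fingers below 0.3 N) or (linear speed of toadstool_blue above 0.7 m/s and contact force between toadstool_blue and the fingers below 0.3 N) or (linear speed of toadstool_green above 0.7 m/s and contact force between toadstool_green and the fingers below 0.3 N) or (linear speed of toadstool_black above 0.7 m/s and contact force between toadstool_black and the fingers below 0.3 N)).
It also fails if it takes over 106 s, if anything falls off the work surface, if the arm or the gripper's body presses on something with over 40 N, if the wrist force passes 120 N, or if a joint passes its speed limit or range.

## Working session

There is one attempt and no reset: what is moved stays moved. The work goes in short steps, Python scripts to look and compute and a shell command to move; the robot and the scene stay as the last step left them, time stands still between calls to the robot, and variables do not carry over. Pictures are saved under pics/ and viewed, at most 14 in all, crops included, and the job is handed in when it is done.

```bash
mkdir -p pics; ls
cat > h.py <<'E'
import numpy as np, cv2
from workcell import sensors, cams, ticket, manip
def cam(n):
    p=cams.camera_params(n); R=cv2.Rodrigues(np.array(p["rvec"],float))[0]; return np.array(p["K"],float),R,np.array(p["tvec"],float).ravel()
def toworld(n,q):
    K,R,t=cam(n); return R.T@(np.array(q)-t)
def snap(n,f):
    im=cams.camera(n); cv2.imwrite("pics/"+f,im[:,:,::-1]); return im
E
python3 - <<'E'
from h import *
for n in("top","side"):
    snap(n,n+"0.png"); K,R,t=cam(n); print(n,K[0,0],(-R.T@t).round(),R[2].round(2))
    for q in ["toadstool_red","toadstool_blue","toadstool_green","toadstool_black","plain_a","saucer_red","saucer_blue","saucer_green","saucer_black"]:
        print(q,[(round(d["p"],2),toworld(n,d["position"]).round().tolist()) for d in cams.place_of(n,q)[:3]])
s=sensors.state();print(s["time_s"],s["tcp_pos"],s["tool_rot"],s["width"])
E
```

```text
pics
top 381.93068142808977 [376. -21. 893.] [ 0.17  0.   -0.99]
toadstool_red [(0.57, [437.0, -97.0, 0.0])]
toadstool_blue [(0.93, [559.0, -223.0, 6.0])]
toadstool_green [(0.73, [437.0, -239.0, -5.0])]
toadstool_black [(0.87, [448.0, -369.0, -0.0])]
plain_a [(0.95, [581.0, -366.0, -1.0]), (0.93, [573.0, -112.0, -1.0])]
saucer_red [(0.85, [574.0, 106.0, 0.0]), (0.61, [458.0, 100.0, -3.0])]
saucer_blue [(0.82, [457.0, 102.0, -3.0])]
saucer_green [(0.57, [581.0, 286.0, -1.0])]
saucer_black [(0.93, [458.0, 256.0, -2.0]), (0.57, [573.0, -113.0, 1.0])]
side 498.9909241395253 [235. 741. 807.] [ 0.24 -0.7  -0.67]
toadstool_red [(0.69, [570.0, -114.0, -5.0]), (0.67, [437.0, -99.0, 0.0])]
toadstool_blue [(0.77, [558.0, -225.0, -8.0])]
toadstool_green [(0.82, [431.0, -234.0, 1.0])]
toadstool_black [(0.78, [443.0, -371.0, -4.0])]
plain_a [(0.76, [573.0, -114.0, -5.0]), (0.7, [573.0, -363.0, -5.0])]
saucer_red [(0.75, [573.0, 105.0, -2.0])]
saucer_blue [(0.96, [453.0, 101.0, 2.0])]
saucer_green [(0.71, [452.0, 261.0, -2.0])]
saucer_black [(0.63, [451.0, 263.0, -4.0])]
1.0 [ 238.02007973 -523.46847798  227.52280892] [ 8.64389539e-05  9.77316295e-01  2.11784918e-01 -7.38005703e-06] 94.10634456998547
```

View pics/top0.png

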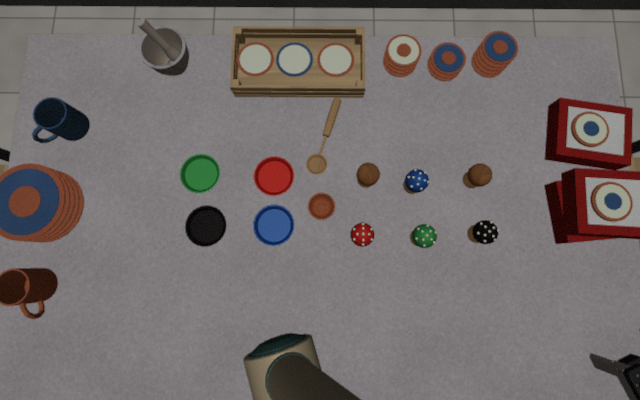

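View pics/side0.png

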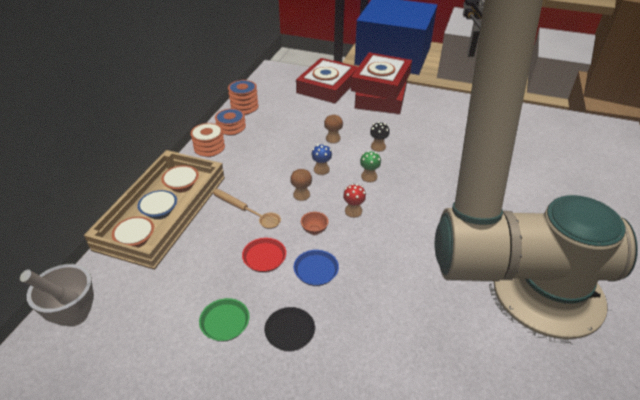

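The top view shows the red (362,235), blue (417,181), green (425,236) and black (485,232) caps and plain caps at (368,174) and (480,175). The saucers are green (200,173), red (274,175), black (206,226) and blue (274,225). The side view agrees. Next I'll refine these by triangulating colour blobs.

```bash
cat >> h.py <<'E'
def mask(im,c):
    h=cv2.cvtColor(im,cv2.COLOR_RGB2HSV); H,S,V=[h[...,i].astype(int) for i in range(3)]
    if c=="black": m=V<50
    else: m=(abs((H-dict(red=0,green=65,blue=110)[c]+90)%180-90)<(6 if c=="red" else 18))&(S>(170 if c=="red" else 110))&(V>30)
    return m.astype(np.uint8)
def blob(im,n,c,P,r):
    K,R,t=cam(n); u=cv2.projectPoints(np.array([P],float),cv2.Rodrigues(R)[0],t,K,None)[0].ravel()
    m=mask(im,c); w=np.zeros_like(m); cv2.circle(w,tuple(int(v) for v in u.round()),int(r),1,-1); m=m*w
    p=cv2.findNonZero(m)
    if p is None: return None
    hull=cv2.convexHull(p); M=cv2.moments(hull)
    x,y,ww,hh=cv2.boundingRect(hull)
    return np.array([M["m10"],M["m01"]])/max(M["m00"],1e-6),(ww,hh),u
def ray(n,uv):
    K,R,t=cam(n); d=R.T@np.linalg.inv(K)@np.array([*uv,1.]); return -R.T@t,d/np.linalg.norm(d)
def tri(rs):
    A=sum(np.eye(3)-np.outer(d,d) for o,d in rs); b=sum((np.eye(3)-np.outer(d,d))@o for o,d in rs); return np.linalg.solve(A,b)
def atz(r,z): o,d=r; return o+d*(z-o[2])/d[2]
def measure(things):
    ims={n:cams.camera(n) for n in("top","side")}
    for nm,c,P,r in things:
        b={n:blob(ims[n],n,c,P,r) for n in ims}; rs=[ray(n,b[n][0]) for n in b if b[n]]
        print(nm,c,"tri",tri(rs).round(1) if len(rs)==2 else "", "atz",[atz(q,P[2]).round(1)[:2].tolist() for q in rs],"size",[b[n] and b[n][1] for n in b])
E
python3 - <<'E'
from h import *
T=[("toad",c,(x,y,60),18) for c,x,y in(("red",437,-98),("blue",558,-224),("green",434,-237),("black",446,-370))]
S=[("sauc",c,(x,y,14),27) for c,x,y in(("red",573,106),("blue",455,101),("green",581,286),("black",455,260))]
measure(T+S)
E
```

```text
toad red tri [435.3 -98.2  61.5] atz [[436.0, -98.2], [435.0, -99.9]] size [(23, 22), (15, 11)]
toad blue tri [ 556.8 -221.9   54.1] atz [[556.6, -220.3], [553.3, -214.4]] size [(23, 22), (18, 15)]
toad green tri [ 432.6 -233.2   60.2] atz [[434.3, -232.9], [431.0, -233.7]] size [(23, 22), (16, 11)]
toad black tri [ 443.7 -374.6   37.6] atz [[443.1, -365.1], [436.5, -342.3]] size [(26, 23), (15, 8)]
sauc red tri [575.1 105.1  10.7] atz [[576.0, 105.0], [571.9, 107.7]] size [(39, 38), (42, 32)]
sauc blue tri [458.7 101.7  11. ] atz [[459.7, 101.6], [456.7, 104.1]] size [(40, 41), (44, 35)]
sauc green tri [579.7 280.5  11.8] atz [[580.5, 280.1], [577.4, 281.7]] size [(39, 38), (48, 41)]
sauc black tri [455.8 258.7  12. ] atz [[456.6, 258.3], [454.3, 259.8]] size [(40, 40), (48, 41)]
```

```bash
cat >> h.py <<'E'
from scipy.spatial.transform import Rotation
def go(*targets):
    s=sensors.state(); q=s["tool_rot"]; R=Rotation.from_quat([*q[1:],q[0]]).as_matrix()
    print("t",round(s["time_s"],2),"tcp",np.round(s["tcp_pos"],1))
    for T in targets: print(T,"->",((R.T@(np.array(T)-s["tcp_pos"]))/10).round(2))
E
python3 - <<'E'
from h import *
go((444,-368,150),(444,-368,54))
E
```

```text
t 1.1 tcp [ 238.  -523.5  227.5]
(444, -368, 150) -> [25.19 -5.63  7.75]
(444, -368, 54) -> [25.19 -5.63 17.35]
```

```bash
python3 -m handwheel '[{"dx":4,"dy":-0.9,"dz":1.2,"jaw":0},{"dx":9,"dy":-2,"dz":2.8,"jaw":0},{"dx":14,"dy":-3.1,"dz":4.3,"jaw":0},{"dx":19,"dy":-4.2,"dz":5.8,"jaw":0},{"dx":23,"dy":-5.1,"dz":7.1,"jaw":0},{"dx":25.2,"dy":-5.6,"dz":7.75,"jaw":0},{"dx":25.2,"dy":-5.6,"dz":7.75,"jaw":0}]'
python3 - <<'E'
from h import *
go((444,-368,54)); snap("top","t1.png"); snap("side","s1.png")
a=cv2.imread("pics/t1.png")[130:330,380:640]; b=cv2.imread("pics/s1.png")[60:260,250:510]
cv2.imwrite("pics/c1.png",cv2.resize(np.vstack([a,b]),None,fx=1.5,fy=1.5))
E
```

```text
t 1.1 tcp [ 238.  -523.5  227.5]
(444, -368, 54) -> [25.19 -5.63 17.35]validation failed for argument at $[0]...
```

View pics/c1.png

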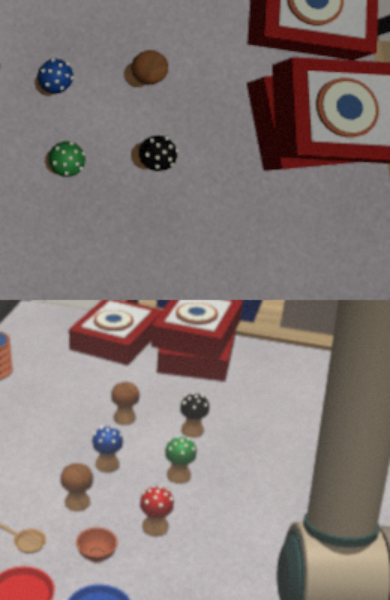

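The move was refused, probably because every key is required. The picture shows nothing has moved, with the black cap still at about (485,232). I'll retry with all the keys.

```bash
python3 -m handwheel '[{"dx":4,"dy":-0.9,"dz":1.2,"rx":0,"ry":0,"rz":0,"jaw":0},{"dx":9,"dy":-2,"dz":2.8,"rx":0,"ry":0,"rz":0,"jaw":0},{"dx":14,"dy":-3.1,"dz":4.3,"rx":0,"ry":0,"rz":0,"jaw":0},{"dx":19,"dy":-4.2,"dz":5.8,"rx":0,"ry":0,"rz":0,"jaw":0},{"dx":23,"dy":-5.1,"dz":7.1,"rx":0,"ry":0,"rz":0,"jaw":0},{"dx":25.2,"dy":-5.6,"dz":7.75,"rx":0,"ry":0,"rz":0,"jaw":0},{"dx":25.2,"dy":-5.6,"dz":7.75,"rx":0,"ry":0,"rz":0,"jaw":0}]'
python3 - <<'E'
from h import *
go((444,-368,54)); snap("top","t2.png"); snap("side","s2.png")
a=cv2.imread("pics/t2.png")[130:330,380:640]; b=cv2.imread("pics/s2.png")[60:260,250:510]
cv2.imwrite("pics/c2.png",cv2.resize(np.vstack([a,b]),None,fx=1.5,fy=1.5))
E
```

```text
time_s: 2.08
tcp_pos: [444.9, -367.0, 149.4]
tool_rot: [-0.0, 0.977, 0.213, -0.0]
contact_force: [-0.1, -0.3, 0.7]
width: 94.3
gripper_force: 0.0
t 2.08 tcp [ 444.9 -367.   149.4]
(444, -368, 54) -> [-0.12  0.06  9.54]
```

View pics/c2.png

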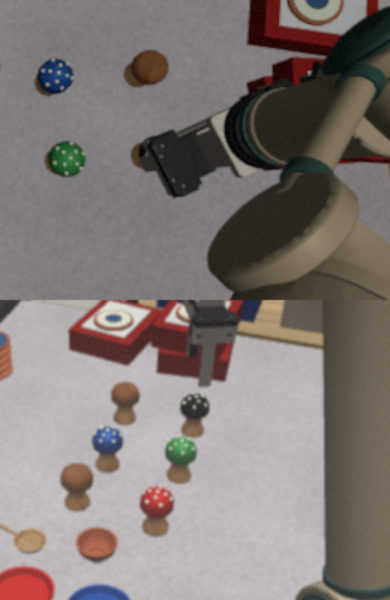

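The gripper stands over the black toadstool (top view about 480,232), and the side view agrees. I'll descend and grip.

```bash
python3 -m handwheel '[{"dx":-0.1,"dy":0,"dz":3,"rx":0,"ry":0,"rz":0,"jaw":0},{"dx":-0.1,"dy":0,"dz":6,"rx":0,"ry":0,"rz":0,"jaw":0},{"dx":-0.1,"dy":0,"dz":8.5,"rx":0,"ry":0,"rz":0,"jaw":0},{"dx":-0.1,"dy":0,"dz":9.5,"rx":0,"ry":0,"rz":0,"jaw":0},{"dx":-0.1,"dy":0,"dz":9.5,"rx":0,"ry":0,"rz":0,"jaw":0},{"dx":-0.1,"dy":0,"dz":9.5,"rx":0,"ry":0,"rz":0,"jaw":0.3},{"dx":-0.1,"dy":0,"dz":9.5,"rx":0,"ry":0,"rz":0,"jaw":0.4},{"dx":-0.1,"dy":0,"dz":9.5,"rx":0,"ry":0,"rz":0,"jaw":0.5},{"dx":-0.1,"dy":0,"dz":9.5,"rx":0,"ry":0,"rz":0,"jaw":0.6},{"dx":-0.1,"dy":0,"dz":9.5,"rx":0,"ry":0,"rz":0,"jaw":0.6}]'
```

```text
time_s: 3.42
tcp_pos: [443.5, -368.8, 55.2]
tool_rot: [0.0, 0.977, 0.212, 0.0]
contact_force: [-0.9, 0.6, 0.4]
width: 50.9
gripper_force: 30.0
```

```bash
python3 -m handwheel '[{"dx":0,"dy":0,"dz":-1.5,"rx":0,"ry":0,"rz":0,"jaw":0.6},{"dx":0,"dy":0,"dz":-4,"rx":0,"ry":0,"rz":0,"jaw":0.6},{"dx":0,"dy":0,"dz":-7,"rx":0,"ry":0,"rz":0,"jaw":0.6},{"dx":0,"dy":0,"dz":-10,"rx":0,"ry":0,"rz":0,"jaw":0.6},{"dx":0,"dy":0,"dz":-11.5,"rx":0,"ry":0,"rz":0,"jaw":0.6},{"dx":0,"dy":0,"dz":-11.5,"rx":0,"ry":0,"rz":0,"jaw":0.6}]'
python3 - <<'E'
from h import *
go((456,258,166),(456,258,62))
E
```

```text
time_s: 4.18
tcp_pos: [443.8, -369.0, 171.2]
tool_rot: [0.001, 0.977, 0.212, 0.001]
contact_force: [0.6, 0.7, -1.2]
width: 51.1
gripper_force: 30.0
t 4.17 tcp [ 443.8 -369.   171.2]
(456, 258, 166) -> [ 27.07 -56.57   0.41]
(456, 258, 62) -> [ 27.06 -56.59  10.81]
```

```bash
python3 -m handwheel '[{"dx":1,"dy":-2,"dz":0,"rx":0,"ry":0,"rz":0,"jaw":0.6},{"dx":2.5,"dy":-5,"dz":0,"rx":0,"ry":0,"rz":0,"jaw":0.6},{"dx":4.5,"dy":-9.4,"dz":0,"rx":0,"ry":0,"rz":0,"jaw":0.6},{"dx":6.5,"dy":-13.6,"dz":0,"rx":0,"ry":0,"rz":0,"jaw":0.6},{"dx":8.5,"dy":-17.8,"dz":0,"rx":0,"ry":0,"rz":0,"jaw":0.6},{"dx":10.5,"dy":-22,"dz":0,"rx":0,"ry":0,"rz":0,"jaw":0.6},{"dx":12.5,"dy":-26.1,"dz":0,"rx":0,"ry":0,"rz":0,"jaw":0.6},{"dx":14.5,"dy":-30.3,"dz":0,"rx":0,"ry":0,"rz":0,"jaw":0.6},{"dx":16.5,"dy":-34.5,"dz":0,"rx":0,"ry":0,"rz":0,"jaw":0.6},{"dx":18.5,"dy":-38.7,"dz":0,"rx":0,"ry":0,"rz":0,"jaw":0.6}]'
python3 -m handwheel '[{"dx":2,"dy":-4.2,"dz":0,"rx":0,"ry":0,"rz":0,"jaw":0.6},{"dx":4,"dy":-8.4,"dz":0,"rx":0,"ry":0,"rz":0,"jaw":0.6},{"dx":6,"dy":-12.5,"dz":0,"rx":0,"ry":0,"rz":0,"jaw":0.6},{"dx":7.5,"dy":-15.7,"dz":0,"rx":0,"ry":0,"rz":0,"jaw":0.6},{"dx":8.3,"dy":-17.4,"dz":0,"rx":0,"ry":0,"rz":0,"jaw":0.6},{"dx":8.6,"dy":-17.9,"dz":0.4,"rx":0,"ry":0,"rz":0,"jaw":0.6},{"dx":8.6,"dy":-17.9,"dz":0.4,"rx":0,"ry":0,"rz":0,"jaw":0.6},{"dx":8.6,"dy":-17.9,"dz":0.4,"rx":0,"ry":0,"rz":0,"jaw":0.6}]'
python3 - <<'E'
from h import *
go((456,258,80),(456,258,62))
E
```

```text
time_s: 5.42
tcp_pos: [449.2, 62.8, 168.7]
tool_rot: [-0.001, 0.977, 0.212, -0.002]
contact_force: [1.1, -0.3, -0.4]
width: 50.9
gripper_force: 30.0
time_s: 6.42
tcp_pos: [455.6, 257.7, 165.8]
tool_rot: [0.0, 0.977, 0.211, -0.0]
contact_force: [0.3, -0.7, 0.1]
width: 51.0
gripper_force: 30.0
t 6.42 tcp [455.6 257.7 165.8]
(456, 258, 80) -> [ 0.06 -0.02  8.58]
(456, 258, 62) -> [ 0.06 -0.02 10.38]
```

```bash
python3 -m handwheel '[{"dx":0,"dy":0,"dz":2.5,"rx":0,"ry":0,"rz":0,"jaw":0.6},{"dx":0,"dy":0,"dz":5.5,"rx":0,"ry":0,"rz":0,"jaw":0.6},{"dx":0,"dy":0,"dz":8,"rx":0,"ry":0,"rz":0,"jaw":0.6},{"dx":0,"dy":0,"dz":9.3,"rx":0,"ry":0,"rz":0,"jaw":0.6},{"dx":0,"dy":0,"dz":10,"rx":0,"ry":0,"rz":0,"jaw":0.6},{"dx":0,"dy":0,"dz":10.3,"rx":0,"ry":0,"rz":0,"jaw":0.6},{"dx":0,"dy":0,"dz":10.3,"rx":0,"ry":0,"rz":0,"jaw":0.6}]'
python3 - <<'E'
from h import *
snap("top","t3.png"); snap("side","s3.png")
a=cv2.imread("pics/t3.png")[130:270,150:350]; b=cv2.imread("pics/s3.png")[200:370,180:380]
cv2.imwrite("pics/c3.png",cv2.resize(np.vstack([a,b]),None,fx=1.8,fy=1.8))
E
```

```text
time_s: 7.3
tcp_pos: [456.2, 258.9, 63.4]
tool_rot: [-0.0, 0.977, 0.212, 0.001]
contact_force: [0.4, -0.6, -0.0]
width: 51.0
gripper_force: 30.0
```

View pics/c3.png

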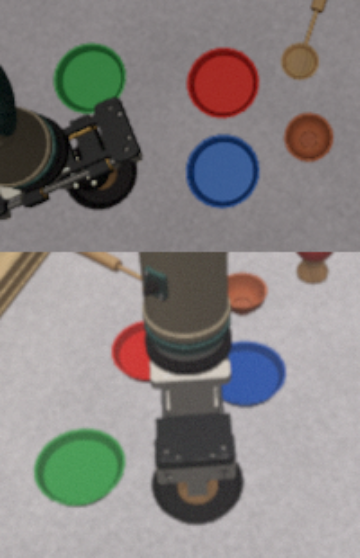

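The stem sits centred in the black saucer (side crop about 198,488). I'll lower it 2 mm, release and retreat.

```bash
python3 -m handwheel '[{"dx":0,"dy":0,"dz":0.1,"rx":0,"ry":0,"rz":0,"jaw":0.6},{"dx":0,"dy":0,"dz":0.2,"rx":0,"ry":0,"rz":0,"jaw":0.6},{"dx":0,"dy":0,"dz":0.2,"rx":0,"ry":0,"rz":0,"jaw":0.6}]'
python3 -m handwheel '[{"dx":0,"dy":0,"dz":0,"rx":0,"ry":0,"rz":0,"jaw":0.35},{"dx":0,"dy":0,"dz":0,"rx":0,"ry":0,"rz":0,"jaw":0.2},{"dx":0,"dy":0,"dz":0,"rx":0,"ry":0,"rz":0,"jaw":0.1},{"dx":0,"dy":0,"dz":0,"rx":0,"ry":0,"rz":0,"jaw":0.1},{"dx":0,"dy":0,"dz":-2,"rx":0,"ry":0,"rz":0,"jaw":0.1},{"dx":0,"dy":0,"dz":-5,"rx":0,"ry":0,"rz":0,"jaw":0.1},{"dx":0,"dy":0,"dz":-8,"rx":0,"ry":0,"rz":0,"jaw":0.1},{"dx":0,"dy":0,"dz":-9.5,"rx":0,"ry":0,"rz":0,"jaw":0.1},{"dx":0,"dy":0,"dz":-9.5,"rx":0,"ry":0,"rz":0,"jaw":0.1}]'
python3 - <<'E'
from h import *
go((434,-234,155),(434,-234,54))
E
```

```text
time_s: 7.78
tcp_pos: [455.9, 258.9, 61.2]
tool_rot: [-0.0, 0.977, 0.212, 0.0]
contact_force: [0.5, 0.6, 0.6]
width: 50.7
gripper_force: 30.0
time_s: 8.9
tcp_pos: [456.2, 259.0, 156.6]
tool_rot: [-0.0, 0.977, 0.212, 0.001]
contact_force: [-0.0, -0.7, 0.0]
width: 84.9
gripper_force: 0.0
t 8.9 tcp [456.2 259.  156.6]
(434, -234, 155) -> [-22.43  43.96   0.13]
(434, -234, 54) -> [-22.45  43.96  10.23]
```

```bash
python3 -m handwheel '[{"dx":-1,"dy":2,"dz":0,"rx":0,"ry":0,"rz":0,"jaw":0.1},{"dx":-3,"dy":6,"dz":0,"rx":0,"ry":0,"rz":0,"jaw":0.1},{"dx":-5.5,"dy":11,"dz":0,"rx":0,"ry":0,"rz":0,"jaw":0.1},{"dx":-8,"dy":16,"dz":0,"rx":0,"ry":0,"rz":0,"jaw":0.1},{"dx":-10.5,"dy":21,"dz":0,"rx":0,"ry":0,"rz":0,"jaw":0.1},{"dx":-13,"dy":26,"dz":0,"rx":0,"ry":0,"rz":0,"jaw":0.1},{"dx":-15.5,"dy":31,"dz":0,"rx":0,"ry":0,"rz":0,"jaw":0.1},{"dx":-18,"dy":36,"dz":0,"rx":0,"ry":0,"rz":0,"jaw":0.1},{"dx":-20.5,"dy":40.5,"dz":0,"rx":0,"ry":0,"rz":0,"jaw":0.1},{"dx":-22,"dy":43,"dz":0,"rx":0,"ry":0,"rz":0,"jaw":0.1}]'
python3 -m handwheel '[{"dx":-0.4,"dy":1,"dz":0,"rx":0,"ry":0,"rz":0,"jaw":0.1},{"dx":-0.4,"dy":1,"dz":0,"rx":0,"ry":0,"rz":0,"jaw":0.1},{"dx":-0.4,"dy":1,"dz":0,"rx":0,"ry":0,"rz":0,"jaw":0.1}]'
python3 - <<'E'
from h import *
go((434,-234,54)); snap("top","t4.png"); snap("side","s4.png")
a=cv2.imread("pics/t4.png")[130:280,150:510]; b=cv2.imread("pics/s4.png")[110:360,180:540]
cv2.imwrite("pics/c4.png",cv2.resize(np.vstack([a,b]),None,fx=1.45,fy=1.45))
E
```

```text
time_s: 10.15
tcp_pos: [432.4, -225.7, 154.4]
tool_rot: [-0.001, 0.978, 0.211, -0.001]
contact_force: [-0.8, 0.8, -0.5]
width: 84.7
gripper_force: 0.0
time_s: 10.52
tcp_pos: [433.8, -233.0, 155.5]
tool_rot: [-0.001, 0.977, 0.212, -0.0]
contact_force: [0.6, -1.1, -0.4]
width: 84.4
gripper_force: 0.0
t 10.53 tcp [ 433.8 -233.   155.5]
(434, -234, 54) -> [-0.02  0.12 10.15]
```

View pics/c4.png

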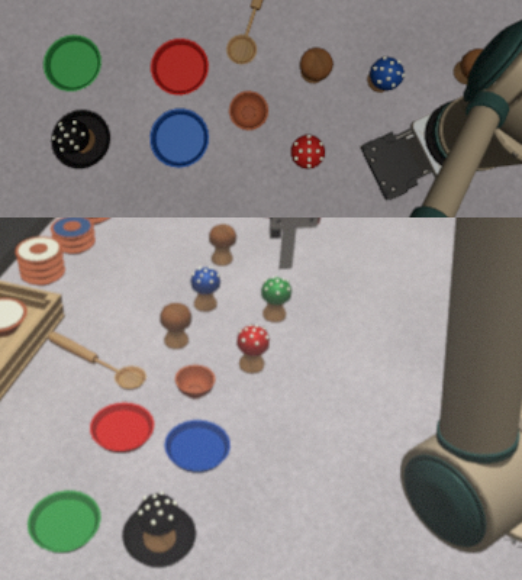

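Black stands upright in its saucer (top crop about 80,139), and the gripper is over green. I'll grip green.

```bash
python3 -m handwheel '[{"dx":0,"dy":0.1,"dz":3,"rx":0,"ry":0,"rz":0,"jaw":0.1},{"dx":0,"dy":0.1,"dz":6,"rx":0,"ry":0,"rz":0,"jaw":0.1},{"dx":0,"dy":0.1,"dz":9,"rx":0,"ry":0,"rz":0,"jaw":0.1},{"dx":0,"dy":0.1,"dz":10.1,"rx":0,"ry":0,"rz":0,"jaw":0.1},{"dx":0,"dy":0.1,"dz":10.1,"rx":0,"ry":0,"rz":0,"jaw":0.1},{"dx":0,"dy":0.1,"dz":10.1,"rx":0,"ry":0,"rz":0,"jaw":0.3},{"dx":0,"dy":0.1,"dz":10.1,"rx":0,"ry":0,"rz":0,"jaw":0.4},{"dx":0,"dy":0.1,"dz":10.1,"rx":0,"ry":0,"rz":0,"jaw":0.5},{"dx":0,"dy":0.1,"dz":10.1,"rx":0,"ry":0,"rz":0,"jaw":0.6},{"dx":0,"dy":0.1,"dz":10.1,"rx":0,"ry":0,"rz":0,"jaw":0.6}]'
python3 -m handwheel '[{"dx":0,"dy":0,"dz":-1.5,"rx":0,"ry":0,"rz":0,"jaw":0.6},{"dx":0,"dy":0,"dz":-4,"rx":0,"ry":0,"rz":0,"jaw":0.6},{"dx":0,"dy":0,"dz":-7,"rx":0,"ry":0,"rz":0,"jaw":0.6},{"dx":0,"dy":0,"dz":-10,"rx":0,"ry":0,"rz":0,"jaw":0.6},{"dx":0,"dy":0,"dz":-11.5,"rx":0,"ry":0,"rz":0,"jaw":0.6},{"dx":0,"dy":0,"dz":-11.5,"rx":0,"ry":0,"rz":0,"jaw":0.6}]'
python3 - <<'E'
from h import *
go((580,280.5,166),(580,280.5,62))
E
```

```text
time_s: 11.88
tcp_pos: [434.7, -235.6, 55.4]
tool_rot: [0.0, 0.977, 0.212, 0.0]
contact_force: [-0.7, 0.1, 3.3]
width: 50.9
gripper_force: 30.0
time_s: 12.62
tcp_pos: [434.7, -235.6, 170.5]
tool_rot: [0.001, 0.977, 0.212, 0.001]
contact_force: [0.1, 0.6, -1.0]
width: 51.0
gripper_force: 30.0
t 12.62 tcp [ 434.7 -235.6  170.5]
(580, 280.5, 166) -> [ 34.59 -40.96   0.41]
(580, 280.5, 62) -> [ 34.58 -40.98  10.81]
```

```bash
python3 -m handwheel '[{"dx":1.3,"dy":-1.5,"dz":0,"rx":0,"ry":0,"rz":0,"jaw":0.6},{"dx":3.4,"dy":-4,"dz":0,"rx":0,"ry":0,"rz":0,"jaw":0.6},{"dx":6.2,"dy":-7.4,"dz":0,"rx":0,"ry":0,"rz":0,"jaw":0.6},{"dx":9,"dy":-10.7,"dz":0,"rx":0,"ry":0,"rz":0,"jaw":0.6},{"dx":11.8,"dy":-14,"dz":0,"rx":0,"ry":0,"rz":0,"jaw":0.6},{"dx":14.6,"dy":-17.3,"dz":0,"rx":0,"ry":0,"rz":0,"jaw":0.6},{"dx":17.4,"dy":-20.6,"dz":0,"rx":0,"ry":0,"rz":0,"jaw":0.6},{"dx":20.2,"dy":-23.9,"dz":0,"rx":0,"ry":0,"rz":0,"jaw":0.6},{"dx":23,"dy":-27.2,"dz":0,"rx":0,"ry":0,"rz":0,"jaw":0.6},{"dx":25.8,"dy":-30.5,"dz":0,"rx":0,"ry":0,"rz":0,"jaw":0.6}]'
python3 -m handwheel '[{"dx":2.8,"dy":-3.3,"dz":0,"rx":0,"ry":0,"rz":0,"jaw":0.6},{"dx":5.4,"dy":-6.4,"dz":0,"rx":0,"ry":0,"rz":0,"jaw":0.6},{"dx":7.6,"dy":-9,"dz":0,"rx":0,"ry":0,"rz":0,"jaw":0.6},{"dx":8.8,"dy":-10.4,"dz":0.4,"rx":0,"ry":0,"rz":0,"jaw":0.6},{"dx":8.8,"dy":-10.4,"dz":0.4,"rx":0,"ry":0,"rz":0,"jaw":0.6},{"dx":8.8,"dy":-10.4,"dz":0.4,"rx":0,"ry":0,"rz":0,"jaw":0.6}]'
python3 - <<'E'
from h import *
go((580,280.5,64),(580,280.5,61.5))
E
```

```text
time_s: 13.88
tcp_pos: [542.2, 150.4, 168.0]
tool_rot: [0.0, 0.977, 0.212, -0.002]
contact_force: [0.6, -1.3, -0.3]
width: 51.0
gripper_force: 30.0
time_s: 14.62
tcp_pos: [579.4, 278.9, 165.2]
tool_rot: [0.001, 0.977, 0.212, -0.001]
contact_force: [0.2, 0.3, -1.3]
width: 51.3
gripper_force: 30.0
t 14.62 tcp [579.4 278.9 165.2]
(580, 280.5, 64) -> [ 0.14 -0.13 10.12]
(580, 280.5, 61.5) -> [ 0.14 -0.13 10.37]
```

```bash
python3 -m handwheel '[{"dx":0,"dy":-0.1,"dz":2.5,"rx":0,"ry":0,"rz":0,"jaw":0.6},{"dx":0,"dy":-0.1,"dz":5.5,"rx":0,"ry":0,"rz":0,"jaw":0.6},{"dx":0,"dy":-0.1,"dz":8,"rx":0,"ry":0,"rz":0,"jaw":0.6},{"dx":0,"dy":-0.1,"dz":9.3,"rx":0,"ry":0,"rz":0,"jaw":0.6},{"dx":0,"dy":-0.1,"dz":9.9,"rx":0,"ry":0,"rz":0,"jaw":0.6},{"dx":0,"dy":-0.1,"dz":10.2,"rx":0,"ry":0,"rz":0,"jaw":0.6},{"dx":0,"dy":-0.1,"dz":10.2,"rx":0,"ry":0,"rz":0,"jaw":0.6},{"dx":0,"dy":-0.1,"dz":10.2,"rx":0,"ry":0,"rz":0,"jaw":0.6}]'
```

```text
time_s: 15.62
tcp_pos: [580.1, 281.3, 64.7]
tool_rot: [-0.0, 0.977, 0.212, 0.001]
contact_force: [0.3, 0.2, -1.6]
width: 50.9
gripper_force: 30.0
```

Lowering 3 mm onto the floor, then releasing.

```bash
python3 -m handwheel '[{"dx":0,"dy":0,"dz":0.15,"rx":0,"ry":0,"rz":0,"jaw":0.6},{"dx":0,"dy":0,"dz":0.3,"rx":0,"ry":0,"rz":0,"jaw":0.6},{"dx":0,"dy":0,"dz":0.3,"rx":0,"ry":0,"rz":0,"jaw":0.6}]'
python3 -m handwheel '[{"dx":0,"dy":0,"dz":0,"rx":0,"ry":0,"rz":0,"jaw":0.35},{"dx":0,"dy":0,"dz":0,"rx":0,"ry":0,"rz":0,"jaw":0.2},{"dx":0,"dy":0,"dz":0,"rx":0,"ry":0,"rz":0,"jaw":0.1},{"dx":0,"dy":0,"dz":0,"rx":0,"ry":0,"rz":0,"jaw":0.1},{"dx":0,"dy":0,"dz":-2,"rx":0,"ry":0,"rz":0,"jaw":0.1},{"dx":0,"dy":0,"dz":-5,"rx":0,"ry":0,"rz":0,"jaw":0.1},{"dx":0,"dy":0,"dz":-8,"rx":0,"ry":0,"rz":0,"jaw":0.1},{"dx":0,"dy":0,"dz":-9.5,"rx":0,"ry":0,"rz":0,"jaw":0.1},{"dx":0,"dy":0,"dz":-9.5,"rx":0,"ry":0,"rz":0,"jaw":0.1}]'
python3 - <<'E'
from h import *
go((556.5,-221.5,155))
E
```

```text
time_s: 16.0
tcp_pos: [579.8, 281.2, 61.4]
tool_rot: [-0.0, 0.977, 0.212, 0.0]
contact_force: [0.3, -0.5, 2.4]
width: 51.3
gripper_force: 30.0
time_s: 17.12
tcp_pos: [580.1, 281.3, 156.8]
tool_rot: [-0.0, 0.977, 0.212, 0.001]
contact_force: [0.0, 0.4, -0.1]
width: 84.6
gripper_force: 0.0
t 17.12 tcp [580.1 281.3 156.8]
(556.5, -221.5, 155) -> [-22.96  44.79   0.15]
```

```bash
python3 -m handwheel '[{"dx":-1,"dy":2,"dz":0,"rx":0,"ry":0,"rz":0,"jaw":0.1},{"dx":-3,"dy":6,"dz":0,"rx":0,"ry":0,"rz":0,"jaw":0.1},{"dx":-5.5,"dy":11,"dz":0,"rx":0,"ry":0,"rz":0,"jaw":0.1},{"dx":-8,"dy":16,"dz":0,"rx":0,"ry":0,"rz":0,"jaw":0.1},{"dx":-10.5,"dy":21,"dz":0,"rx":0,"ry":0,"rz":0,"jaw":0.1},{"dx":-13,"dy":26,"dz":0,"rx":0,"ry":0,"rz":0,"jaw":0.1},{"dx":-15.5,"dy":31,"dz":0,"rx":0,"ry":0,"rz":0,"jaw":0.1},{"dx":-18,"dy":36,"dz":0,"rx":0,"ry":0,"rz":0,"jaw":0.1},{"dx":-20.5,"dy":40.5,"dz":0,"rx":0,"ry":0,"rz":0,"jaw":0.1},{"dx":-22,"dy":43,"dz":0,"rx":0,"ry":0,"rz":0,"jaw":0.1}]'
python3 -m handwheel '[{"dx":-1,"dy":1.8,"dz":0,"rx":0,"ry":0,"rz":0,"jaw":0.1},{"dx":-1,"dy":1.8,"dz":0,"rx":0,"ry":0,"rz":0,"jaw":0.1},{"dx":-1,"dy":1.8,"dz":0,"rx":0,"ry":0,"rz":0,"jaw":0.1}]'
python3 - <<'E'
from h import *
go((556.5,-221.5,54)); snap("top","t5.png"); snap("side","s5.png")
a=cv2.imread("pics/t5.png")[130:280,150:510]; b=cv2.imread("pics/s5.png")[110:360,180:540]
cv2.imwrite("pics/c5.png",cv2.resize(np.vstack([a,b]),None,fx=1.45,fy=1.45))
E
```

```text
time_s: 18.38
tcp_pos: [555.0, -204.8, 154.3]
tool_rot: [-0.0, 0.978, 0.21, -0.002]
contact_force: [0.5, 0.5, -1.5]
width: 84.6
gripper_force: 0.0
time_s: 18.75
tcp_pos: [555.3, -220.9, 155.6]
tool_rot: [-0.001, 0.977, 0.212, -0.0]
contact_force: [-0.4, 0.3, 0.5]
width: 84.3
gripper_force: 0.0
t 18.75 tcp [ 555.3 -220.9  155.6]
(556.5, -221.5, 54) -> [ 0.08  0.12 10.16]
```

View pics/c5.png

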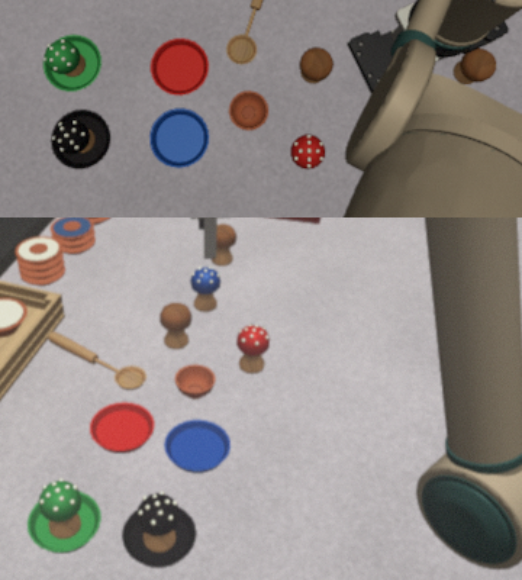

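Green stands centred in its saucer and the gripper is over blue. I'll grip and lift blue.

```bash
python3 -m handwheel '[{"dx":0,"dy":0.1,"dz":3,"rx":0,"ry":0,"rz":0,"jaw":0.1},{"dx":0,"dy":0.1,"dz":6,"rx":0,"ry":0,"rz":0,"jaw":0.1},{"dx":0,"dy":0.1,"dz":9,"rx":0,"ry":0,"rz":0,"jaw":0.1},{"dx":0,"dy":0.1,"dz":10.1,"rx":0,"ry":0,"rz":0,"jaw":0.1},{"dx":0,"dy":0.1,"dz":10.1,"rx":0,"ry":0,"rz":0,"jaw":0.1},{"dx":0,"dy":0.1,"dz":10.1,"rx":0,"ry":0,"rz":0,"jaw":0.3},{"dx":0,"dy":0.1,"dz":10.1,"rx":0,"ry":0,"rz":0,"jaw":0.4},{"dx":0,"dy":0.1,"dz":10.1,"rx":0,"ry":0,"rz":0,"jaw":0.5},{"dx":0,"dy":0.1,"dz":10.1,"rx":0,"ry":0,"rz":0,"jaw":0.6},{"dx":0,"dy":0.1,"dz":10.1,"rx":0,"ry":0,"rz":0,"jaw":0.6}]'
python3 -m handwheel '[{"dx":0,"dy":0,"dz":-1.5,"rx":0,"ry":0,"rz":0,"jaw":0.6},{"dx":0,"dy":0,"dz":-4,"rx":0,"ry":0,"rz":0,"jaw":0.6},{"dx":0,"dy":0,"dz":-7,"rx":0,"ry":0,"rz":0,"jaw":0.6},{"dx":0,"dy":0,"dz":-10,"rx":0,"ry":0,"rz":0,"jaw":0.6},{"dx":0,"dy":0,"dz":-11.5,"rx":0,"ry":0,"rz":0,"jaw":0.6},{"dx":0,"dy":0,"dz":-11.5,"rx":0,"ry":0,"rz":0,"jaw":0.6}]'
python3 - <<'E'
from h import *
go((459,102,166),(459,102,62))
E
```

```text
time_s: 20.1
tcp_pos: [556.5, -223.2, 55.5]
tool_rot: [0.0, 0.977, 0.212, 0.0]
contact_force: [-0.8, -0.5, 3.0]
width: 50.9
gripper_force: 30.0
time_s: 20.85
tcp_pos: [556.6, -223.0, 171.1]
tool_rot: [0.001, 0.977, 0.212, 0.001]
contact_force: [0.3, 0.3, -2.0]
width: 51.0
gripper_force: 30.0
t 20.85 tcp [ 556.6 -223.   171.1]
(459, 102, 166) -> [  4.57 -33.63   0.46]
(459, 102, 62) -> [  4.56 -33.65  10.86]
```

```bash
python3 -m handwheel '[{"dx":0.2,"dy":-1.5,"dz":0,"rx":0,"ry":0,"rz":0,"jaw":0.6},{"dx":0.6,"dy":-4.5,"dz":0,"rx":0,"ry":0,"rz":0,"jaw":0.6},{"dx":1.2,"dy":-8.5,"dz":0,"rx":0,"ry":0,"rz":0,"jaw":0.6},{"dx":1.7,"dy":-12.5,"dz":0,"rx":0,"ry":0,"rz":0,"jaw":0.6},{"dx":2.2,"dy":-16.5,"dz":0,"rx":0,"ry":0,"rz":0,"jaw":0.6},{"dx":2.8,"dy":-20.5,"dz":0,"rx":0,"ry":0,"rz":0,"jaw":0.6},{"dx":3.3,"dy":-24.5,"dz":0,"rx":0,"ry":0,"rz":0,"jaw":0.6},{"dx":3.9,"dy":-28.5,"dz":0,"rx":0,"ry":0,"rz":0,"jaw":0.6},{"dx":4.3,"dy":-31.8,"dz":0.2,"rx":0,"ry":0,"rz":0,"jaw":0.6},{"dx":4.6,"dy":-33.6,"dz":0.4,"rx":0,"ry":0,"rz":0,"jaw":0.6}]'
python3 -m handwheel '[{"dx":0,"dy":0,"dz":0,"rx":0,"ry":0,"rz":0,"jaw":0.6},{"dx":0,"dy":0,"dz":0,"rx":0,"ry":0,"rz":0,"jaw":0.6},{"dx":0,"dy":0,"dz":2.5,"rx":0,"ry":0,"rz":0,"jaw":0.6},{"dx":0,"dy":0,"dz":5.5,"rx":0,"ry":0,"rz":0,"jaw":0.6},{"dx":0,"dy":0,"dz":8,"rx":0,"ry":0,"rz":0,"jaw":0.6},{"dx":0,"dy":0,"dz":9.3,"rx":0,"ry":0,"rz":0,"jaw":0.6},{"dx":0,"dy":0,"dz":9.9,"rx":0,"ry":0,"rz":0,"jaw":0.6},{"dx":0,"dy":0,"dz":10.2,"rx":0,"ry":0,"rz":0,"jaw":0.6},{"dx":0,"dy":0,"dz":10.2,"rx":0,"ry":0,"rz":0,"jaw":0.6},{"dx":0,"dy":0,"dz":10.2,"rx":0,"ry":0,"rz":0,"jaw":0.6}]'
```

```text
time_s: 22.1
tcp_pos: [456.1, 104.1, 164.5]
tool_rot: [-0.001, 0.977, 0.213, -0.002]
contact_force: [0.4, -0.5, -0.7]
width: 51.1
gripper_force: 30.0
time_s: 23.35
tcp_pos: [459.4, 102.1, 64.5]
tool_rot: [0.0, 0.977, 0.212, 0.001]
contact_force: [-0.3, -0.4, -0.8]
width: 51.2
gripper_force: 30.0
```

```bash
python3 -m handwheel '[{"dx":0,"dy":0,"dz":0.15,"rx":0,"ry":0,"rz":0,"jaw":0.6},{"dx":0,"dy":0,"dz":0.3,"rx":0,"ry":0,"rz":0,"jaw":0.6},{"dx":0,"dy":0,"dz":0.3,"rx":0,"ry":0,"rz":0,"jaw":0.6}]'
python3 -m handwheel '[{"dx":0,"dy":0,"dz":0,"rx":0,"ry":0,"rz":0,"jaw":0.35},{"dx":0,"dy":0,"dz":0,"rx":0,"ry":0,"rz":0,"jaw":0.2},{"dx":0,"dy":0,"dz":0,"rx":0,"ry":0,"rz":0,"jaw":0.1},{"dx":0,"dy":0,"dz":0,"rx":0,"ry":0,"rz":0,"jaw":0.1},{"dx":0,"dy":0,"dz":-2,"rx":0,"ry":0,"rz":0,"jaw":0.1},{"dx":0,"dy":0,"dz":-5,"rx":0,"ry":0,"rz":0,"jaw":0.1},{"dx":0,"dy":0,"dz":-8,"rx":0,"ry":0,"rz":0,"jaw":0.1},{"dx":0,"dy":0,"dz":-9.5,"rx":0,"ry":0,"rz":0,"jaw":0.1},{"dx":0,"dy":0,"dz":-9.5,"rx":0,"ry":0,"rz":0,"jaw":0.1}]'
python3 - <<'E'
from h import *
go((436,-98.5,155))
E
```

```text
time_s: 23.72
tcp_pos: [459.2, 102.1, 61.4]
tool_rot: [0.0, 0.977, 0.212, 0.0]
contact_force: [-1.1, 0.4, 4.2]
width: 51.0
gripper_force: 30.0
time_s: 24.85
tcp_pos: [459.7, 102.2, 157.0]
tool_rot: [0.0, 0.977, 0.212, 0.001]
contact_force: [-0.3, 0.2, 0.6]
width: 84.2
gripper_force: 0.0
t 24.85 tcp [459.7 102.2 157. ]
(436, -98.5, 155) -> [-10.47  17.28   0.19]
```

```bash
python3 -m handwheel '[{"dx":-1,"dy":1.6,"dz":0,"rx":0,"ry":0,"rz":0,"jaw":0.1},{"dx":-3,"dy":5,"dz":0,"rx":0,"ry":0,"rz":0,"jaw":0.1},{"dx":-5.5,"dy":9,"dz":0,"rx":0,"ry":0,"rz":0,"jaw":0.1},{"dx":-8,"dy":13.2,"dz":0,"rx":0,"ry":0,"rz":0,"jaw":0.1},{"dx":-9.8,"dy":16.2,"dz":0,"rx":0,"ry":0,"rz":0,"jaw":0.1},{"dx":-10.5,"dy":17.3,"dz":0,"rx":0,"ry":0,"rz":0,"jaw":0.1},{"dx":-10.5,"dy":17.3,"dz":0,"rx":0,"ry":0,"rz":0,"jaw":0.1},{"dx":-10.5,"dy":17.3,"dz":0,"rx":0,"ry":0,"rz":0,"jaw":0.1}]'
python3 - <<'E'
from h import *
go((436,-98.5,54)); snap("top","t6.png"); snap("side","s6.png")
a=cv2.imread("pics/t6.png")[130:280,150:510]; b=cv2.imread("pics/s6.png")[110:360,180:540]
cv2.imwrite("pics/c6.png",cv2.resize(np.vstack([a,b]),None,fx=1.45,fy=1.45))
E
```

```text
time_s: 25.85
tcp_pos: [434.8, -97.8, 155.6]
tool_rot: [-0.0, 0.977, 0.212, -0.0]
contact_force: [0.0, -0.2, 0.4]
width: 84.6
gripper_force: 0.0
t 25.85 tcp [434.8 -97.8 155.6]
(436, -98.5, 54) -> [ 0.08  0.13 10.16]
```

View pics/c6.png

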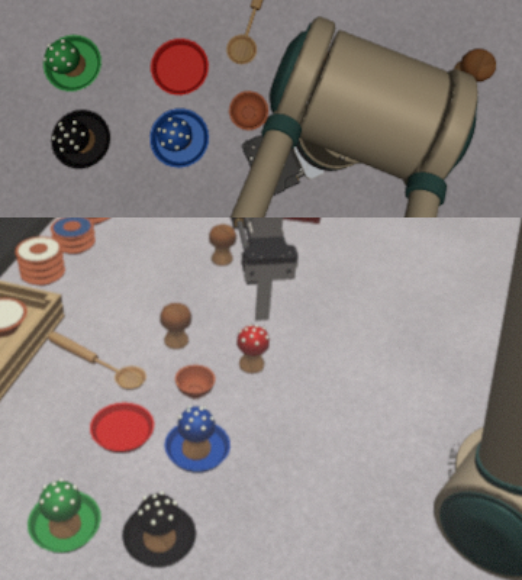

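Blue stands centred in its saucer and the gripper is over red (side crop 253,340). Now the last one.

```bash
python3 -m handwheel '[{"dx":0,"dy":0.1,"dz":3,"rx":0,"ry":0,"rz":0,"jaw":0.1},{"dx":0,"dy":0.1,"dz":6,"rx":0,"ry":0,"rz":0,"jaw":0.1},{"dx":0,"dy":0.1,"dz":9,"rx":0,"ry":0,"rz":0,"jaw":0.1},{"dx":0,"dy":0.1,"dz":10.1,"rx":0,"ry":0,"rz":0,"jaw":0.1},{"dx":0,"dy":0.1,"dz":10.1,"rx":0,"ry":0,"rz":0,"jaw":0.1},{"dx":0,"dy":0.1,"dz":10.1,"rx":0,"ry":0,"rz":0,"jaw":0.3},{"dx":0,"dy":0.1,"dz":10.1,"rx":0,"ry":0,"rz":0,"jaw":0.4},{"dx":0,"dy":0.1,"dz":10.1,"rx":0,"ry":0,"rz":0,"jaw":0.5},{"dx":0,"dy":0.1,"dz":10.1,"rx":0,"ry":0,"rz":0,"jaw":0.6},{"dx":0,"dy":0.1,"dz":10.1,"rx":0,"ry":0,"rz":0,"jaw":0.6}]'
python3 -m handwheel '[{"dx":0,"dy":0,"dz":-1.5,"rx":0,"ry":0,"rz":0,"jaw":0.6},{"dx":0,"dy":0,"dz":-4,"rx":0,"ry":0,"rz":0,"jaw":0.6},{"dx":0,"dy":0,"dz":-7,"rx":0,"ry":0,"rz":0,"jaw":0.6},{"dx":0,"dy":0,"dz":-10,"rx":0,"ry":0,"rz":0,"jaw":0.6},{"dx":0,"dy":0,"dz":-11.5,"rx":0,"ry":0,"rz":0,"jaw":0.6},{"dx":0,"dy":0,"dz":-11.5,"rx":0,"ry":0,"rz":0,"jaw":0.6}]'
python3 - <<'E'
from h import *
go((575,105.5,166))
E
```

```text
time_s: 27.2
tcp_pos: [435.6, -100.0, 55.4]
tool_rot: [0.0, 0.977, 0.212, 0.0]
contact_force: [-0.2, -0.5, 3.4]
width: 51.2
gripper_force: 30.0
time_s: 27.95
tcp_pos: [435.9, -100.0, 170.7]
tool_rot: [0.001, 0.977, 0.212, 0.001]
contact_force: [0.1, 0.9, 0.1]
width: 51.3
gripper_force: 30.0
t 27.95 tcp [ 435.9 -100.   170.7]
(575, 105.5, 166) -> [ 21.16 -12.95   0.48]
```

```bash
python3 -m handwheel '[{"dx":1.5,"dy":-0.9,"dz":0,"rx":0,"ry":0,"rz":0,"jaw":0.6},{"dx":4.5,"dy":-2.8,"dz":0,"rx":0,"ry":0,"rz":0,"jaw":0.6},{"dx":8,"dy":-4.9,"dz":0,"rx":0,"ry":0,"rz":0,"jaw":0.6},{"dx":11.5,"dy":-7,"dz":0,"rx":0,"ry":0,"rz":0,"jaw":0.6},{"dx":15,"dy":-9.2,"dz":0,"rx":0,"ry":0,"rz":0,"jaw":0.6},{"dx":18,"dy":-11,"dz":0,"rx":0,"ry":0,"rz":0,"jaw":0.6},{"dx":20.3,"dy":-12.4,"dz":0.2,"rx":0,"ry":0,"rz":0,"jaw":0.6},{"dx":21.2,"dy":-12.9,"dz":0.4,"rx":0,"ry":0,"rz":0,"jaw":0.6},{"dx":21.2,"dy":-12.9,"dz":0.4,"rx":0,"ry":0,"rz":0,"jaw":0.6},{"dx":21.2,"dy":-12.9,"dz":0.4,"rx":0,"ry":0,"rz":0,"jaw":0.6}]'
python3 -m handwheel '[{"dx":0,"dy":0,"dz":2.5,"rx":0,"ry":0,"rz":0,"jaw":0.6},{"dx":0,"dy":0,"dz":5.5,"rx":0,"ry":0,"rz":0,"jaw":0.6},{"dx":0,"dy":0,"dz":8,"rx":0,"ry":0,"rz":0,"jaw":0.6},{"dx":0,"dy":0,"dz":9.3,"rx":0,"ry":0,"rz":0,"jaw":0.6},{"dx":0,"dy":0,"dz":9.9,"rx":0,"ry":0,"rz":0,"jaw":0.6},{"dx":0,"dy":0,"dz":10.2,"rx":0,"ry":0,"rz":0,"jaw":0.6},{"dx":0,"dy":0,"dz":10.2,"rx":0,"ry":0,"rz":0,"jaw":0.6},{"dx":0,"dy":0,"dz":10.2,"rx":0,"ry":0,"rz":0,"jaw":0.6}]'
```

```text
time_s: 29.2
tcp_pos: [574.1, 104.5, 165.6]
tool_rot: [0.0, 0.977, 0.211, -0.001]
contact_force: [0.1, -0.2, -0.9]
width: 50.8
gripper_force: 30.0
time_s: 30.2
tcp_pos: [575.4, 105.5, 64.6]
tool_rot: [0.0, 0.977, 0.212, 0.001]
contact_force: [0.3, -0.0, -0.9]
width: 51.3
gripper_force: 30.0
```

```bash
python3 -m handwheel '[{"dx":0,"dy":0,"dz":0.15,"rx":0,"ry":0,"rz":0,"jaw":0.6},{"dx":0,"dy":0,"dz":0.3,"rx":0,"ry":0,"rz":0,"jaw":0.6},{"dx":0,"dy":0,"dz":0.3,"rx":0,"ry":0,"rz":0,"jaw":0.6}]'
python3 -m handwheel '[{"dx":0,"dy":0,"dz":0,"rx":0,"ry":0,"rz":0,"jaw":0.35},{"dx":0,"dy":0,"dz":0,"rx":0,"ry":0,"rz":0,"jaw":0.2},{"dx":0,"dy":0,"dz":0,"rx":0,"ry":0,"rz":0,"jaw":0.1},{"dx":0,"dy":0,"dz":0,"rx":0,"ry":0,"rz":0,"jaw":0.1},{"dx":0,"dy":0,"dz":-2,"rx":0,"ry":0,"rz":0,"jaw":0.1},{"dx":0,"dy":0,"dz":-5,"rx":0,"ry":0,"rz":0,"jaw":0.1},{"dx":0,"dy":0,"dz":-8,"rx":0,"ry":0,"rz":0,"jaw":0.1},{"dx":0,"dy":0,"dz":-11,"rx":0,"ry":0,"rz":0,"jaw":0.1},{"dx":0,"dy":0,"dz":-12,"rx":0,"ry":0,"rz":0,"jaw":0.1}]'
python3 -m handwheel '[{"dx":-3,"dy":1.6,"dz":0,"rx":0,"ry":0,"rz":0,"jaw":0.1},{"dx":-7,"dy":4,"dz":0,"rx":0,"ry":0,"rz":0,"jaw":0.1},{"dx":-11,"dy":7,"dz":0,"rx":0,"ry":0,"rz":0,"jaw":0.1},{"dx":-15,"dy":10,"dz":0,"rx":0,"ry":0,"rz":0,"jaw":0.1},{"dx":-19,"dy":13,"dz":0,"rx":0,"ry":0,"rz":0,"jaw":0.1},{"dx":-23,"dy":16,"dz":0,"rx":0,"ry":0,"rz":0,"jaw":0.1},{"dx":-27,"dy":19,"dz":0,"rx":0,"ry":0,"rz":0,"jaw":0.1},{"dx":-29,"dy":20.5,"dz":0,"rx":0,"ry":0,"rz":0,"jaw":0.1},{"dx":-29,"dy":20.5,"dz":0,"rx":0,"ry":0,"rz":0,"jaw":0.1},{"dx":-29,"dy":20.5,"dz":0,"rx":0,"ry":0,"rz":0,"jaw":0.1}]'
python3 - <<'E'
from h import *
snap("top","t7.png"); snap("side","s7.png")
a=cv2.imread("pics/t7.png")[130:280,150:510]; b=cv2.imread("pics/s7.png")[110:360,180:540]
cv2.imwrite("pics/c7.png",cv2.resize(np.vstack([a,b]),None,fx=1.45,fy=1.45))
for c in("red","blue","green","black"):
  for k in("toadstool_","saucer_"):
    print(k+c,[(n,toworld(n,d["position"]).round().tolist(),round(d["p"],2)) for n in("top","side") for d in cams.place_of(n,k+c)[:1]])
print([toworld("top",d["position"]).round().tolist() for d in cams.place_of("top","plain_a")])
E
```

```text
time_s: 30.58
tcp_pos: [575.1, 105.5, 61.4]
tool_rot: [0.0, 0.977, 0.212, 0.0]
contact_force: [-0.6, 0.0, 3.0]
width: 51.1
gripper_force: 30.0
time_s: 31.7
tcp_pos: [575.9, 105.5, 182.8]
tool_rot: [0.0, 0.977, 0.212, 0.002]
contact_force: [-0.3, 1.4, -0.6]
width: 84.4
gripper_force: 0.0
time_s: 32.95
tcp_pos: [395.8, -200.5, 180.5]
tool_rot: [-0.001, 0.977, 0.212, -0.0]
contact_force: [0.4, -0.6, -0.0]
width: 84.3
gripper_force: 0.0
toadstool_red [('top', [578.0, 107.0, 7.0], 0.81), ('side', [576.0, 110.0, 5.0], 0.9)]
saucer_red [('top', [578.0, 103.0, 0.0], 0.78), ('side', [572.0, 102.0, 0.0], 0.93)]
toadstool_blue [('top', [459.0, 104.0, 8.0], 0.64), ('side', [455.0, 103.0, 2.0], 0.87)]
saucer_blue [('top', [458.0, 101.0, 0.0], 0.58), ('side', [454.0, 103.0, 0.0], 0.93)]
toadstool_green [('top', [584.0, 277.0, 2.0], 0.94), ('side', [577.0, 281.0, 6.0], 0.59)]
saucer_green [('top', [581.0, 284.0, -0.0], 0.7), ('side', [574.0, 282.0, -5.0], 0.93)]
toadstool_black [('top', [460.0, 260.0, 6.0], 0.9), ('side', [451.0, 260.0, 1.0], 0.97)]
saucer_black [('top', [459.0, 253.0, -3.0], 0.97), ('side', [454.0, 261.0, -5.0], 0.62)]
[[576.0, -111.0, -1.0], [575.0, -365.0, 1.0]]
```

View pics/c7.png

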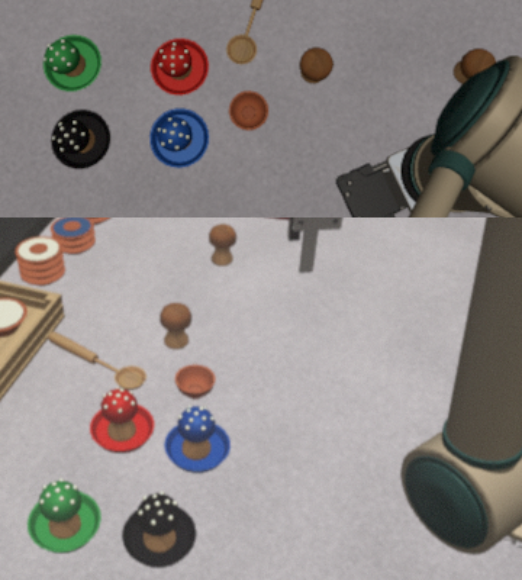

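All four stand upright and centred (measured within about 8 mm) in saucers of their own colour. The plain two are where they were, and the arm is clear, so I'm handing the job in.

```bash
python3 -c "
from workcell import ticket
print(ticket.finish_job())"
```

```text
the job is handed in; nothing more can be done
None
```

I set all four dotted toadstools upright in the saucers of their own colour, left the two plain ones in place, and handed the job in at about 33 s; no verdict came back, but the last camera check put each within about 8 mm of its saucer's centre.

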